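Load a power board into a sprung solder pallet

TASK

Move the loose power board from the plain pallet into the frame of the other solder pallet: slip the edge away from its heat sink in under the two steel clips and push the sprung bar back, lower the heat-sink edge behind the heel rail and press it home, so that the board lies flat and square. Then turn both red knobs of that frame so that their tongues hold the heat-sink edge down. Do not force the board (the frame is bolted on by hand, so feel for it), and leave the things in the trays behind alone.

Things in the scene. Friction and masses are not known exactly. Their poses are not given: they have to be found in the camera images.
- board: assembled power board, sheet 130 x 142 x 2 mm, components up to 38 mm high, about 0.32 kg. Origin: centre of the underside (the sheet spans -0.2 to 1.8 mm). x (130 mm) points to the edge with the black finned heat sink, y along that edge, z up. Outer 18 mm of the -x edge (toe) and 8 mm of the +x edge (heel) are bare. Starts on the plain pallet, yaw within 0.12 rad of 0.
- heatsink (a point): middle of the heat sink, the row of black finned blocks: 18 mm thick along board x (39 to 57), 72 mm long along board y (-26 to 46), 2 to 38 mm above the board's origin; this point is at (48, 10, 20) mm. Best grip: from above across its 18 mm, fingertips kept 7 mm above the origin to clear low parts.
- nest: black solder pallet 172 x 192 mm, fixed, yaw 0; origin under its centre, floor at z 6.5. On it a board frame, square but shifted by an unmeasured amount, up to 3 mm in x, 6 in y. Frame unshifted, mm: side rails' inner faces x +-72.5, 4.5 high and small lead-ins; heel rail face y -61, 3.5 high. Board loaded: its x along -y, origin (0, 4, 6.7), 1.5 play each side in x.
- pusher (a joint): aluminium bar on springs at the frame's +y end, 142 mm long, 5 mm high; its face is at y 66.5 mm of the frame at value 0. Value in m grows to 0.006 (solid stop) as it is pushed to +y; 3 N plus 0.5 N per mm. 0.0025 with the board loaded. Above it two steel clips 26 mm wide at x +-42 mm reach in to y 60 mm with their underside 6 mm over the floor: the board's toe goes in below them, so only tilted.
- hold_down_left (a joint): turning hold-down on the frame's -x side: red knob, 17 mm across, top 32.5 mm and foot 12.5 mm above the pallet's underside, axis vertical at (-55, -84) mm of the frame, i.e. 55 mm to -x and 88 to -y of the loaded board's origin. Steel tongue, 28 mm, at its foot. Rad: 0 = tongue to +y over the board's heel, grows to 1.3 as it turns out to -x (anticlockwise from above).
- hold_down_right (a joint): the same on the +x side: knob axis at (55, -84) mm of the frame, i.e. 55 mm to +x and 88 to -y of the loaded board's origin. 0 = tongue over the board's heel, grows to 1.3 as it turns out to +x (clockwise from above). Both start turned out (1.05 to 1.3), stay where left (friction 0.025 N m) and stop at 0. The heat sink's end is 20 mm from this knob: open the fingers little when letting go.
- flat_pallet: the plain black solder pallet without frame, 172 x 192 mm, raised rim 12 mm high, fixed in the other carrier; origin under its centre, floor at z 6.5 mm. Left and right carrier swap at random. The carriers' own black latch knobs beside both pallets (tops about 33 mm above the pallet's underside, 95 mm or more from its middle in x) are fixed: not part of the work.
- capacitor: bystander: black capacitor, 30 mm across, 47 high, standing in the galvanised tray behind; origin under its centre
- flux: bystander: cream plastic bottle with black nozzle, 44 mm across, 111 high, standing in the galvanised tray behind; origin under its centre
- driver: bystander: screwdriver with red handle, 161 mm long, lying along y in the galvanised tray behind; origin under its middle

How it is judged:
By the outcome, as a careful person would: the job done as asked, in the order asked, and still so for the second after the job is handed in, with the robot touching nothing.
It also fails if it takes over 72 s, if anything falls off the work surface, if the arm or the gripper's body presses on something with over 40 N, if the wrist force passes 120 N, or if a joint passes its speed limit or range.

ROBOT

A 6-joint arm with a two-finger parallel gripper is mounted at the origin on a cart in front of the work surface, level with it; the furniture and walls round the work are solid. World frame = base frame: x ahead of the robot, y to its left, z up, the work surface at z = 0. Lengths are in mm, angles in degrees, forces in N, time in s.
With the tool pointing down it reaches from about 300 to 850 mm from the base axis. Payload 4.2 kg.
Tool frame: the origin (TCP) lies midway between the tips of the shut fingers; the grasp point (between the pads) lies 19 mm behind it; z points along the fingers, y is the line along which they close (so a half turn about z gives the same grasp; the last joint's range is limited). The gripper opens to 91 mm and grips with 3 to 60 N. Pads are 32 mm wide; open, the fingers measure 118 mm over their backs; the gripper's body (76 mm by 178 mm) begins 60 mm behind the grasp point.
Start: joints at [-64.687, 18.312, 89.639, -0, 72.044, -1.146], TCP at [256.203, -514.785, 213.976] pointing down, gripper open.
Joint ranges: [-177.97, 177.97], [-48.28, 115.42], [12.27, 149.76], [-77.06, 257.06], [2.81, 150.46], [-146.56, 146.56]. Speed limits (degrees/s): [147.25, 147.25, 180, 180, 180, 180].

INTERFACE

Orientations are given as [roll, pitch, yaw] about the fixed x, y, z axes, in that order (R = Rz(yaw) Ry(pitch) Rx(roll)).
In Python, from workcell import env gives the robot as it stands.
- The arm moves only by the shell command python3 drive.py 'ROWS' [OPENING] [FORCE]. ROWS is one flat JSON list of numbers that holds 1 to 8 rows one after another, with no inner brackets; each row has 6 numbers: dx, dy, dz in shares of the most that a row can go, 1 being 50 mm, then a rotation vector rx, ry, rz in units of 2 degrees; each row shifts and turns the commanded pose from where the row before left it, along the tool's axes as they then stand; what a row does not reach is not made up. A row lasts 1/10 s, in which the tool goes at most 50 mm and 8.59 degrees, less where a joint would pass 70% of its speed; a pose out of reach is approached as far as the arm can. OPENING is the finger opening in mm, set as the command begins (- or left out keeps the last). The fingers move at their own pace and stop on an object; FORCE is the grip in N (left out, the last holds). Time passes only in rows, so rows that do not move let the fingers close. It prints the time, the measured TCP pose, the force, the opening and the grip force at its end. Input that does not fit is refused with a message, and nothing moves.
- env.state(): the state, without advancing time (a new reading comes with each control period).
- env.grab_frame(name): name is "side" or "top"; returns the picture (400x640x3 uint8, blue, green, red); there is no depth.
- env.camera_model(name): a dict with "fx", "fy", "cx", "cy" (pixels), "D" ([k1, k2, p1, p2, k3] as OpenCV has them; the pictures are not rectified), "T" (4x4, takes a point from camera to world coordinates). Camera axes: x right, y up, looking along -z (the intrinsics and any distortion apply to the point x, -y, -z); pixel columns grow to the right and rows downward; lengths in mm; the calibration is good to about 2 mm. A picture is of the moment at which its call begins. camera_model takes no time and is no camera call.
- env.job_done(): hands the job in; it is judged then, once.
The state is a dict: "time_s": time; "qpos": joint angles; "qvel": joint speeds; "effort": joint torques, N m; "ee_pos": TCP position; "ee_rot": TCP orientation; "force": force on the tool from outside, world axes, zero at the start; "torque": the same for the moment, N m; "gripper_width": finger opening in mm; "gripper_force": force on a finger pad.
Only numpy, scipy, OpenCV 4.12 (cv2) and the standard library are available. Lean on these libraries where they do the work, as an engineer would, in place of code of your own. Each camera call takes 0.05 s, during which the arm holds its last target. There are 200 camera calls.

## Working session

There is one attempt and no reset: what is moved stays moved. The work goes in short steps, Python scripts to look and compute and a shell command to move; the robot and the scene stay as the last step left them, time stands still between calls to the robot, and variables do not carry over. Pictures are saved under pics/ and viewed, at most 10 in all, crops included, and the job is handed in when it is done.

```bash
ls; mkdir -p pics; python3 - <<'E'
from workcell import env
import cv2
for n in("side","top"):
    cv2.imwrite(f"pics/{n}0.png",env.grab_frame(n)); m=env.camera_model(n); print(n,m)
s=env.state();print(s)
E
```

```text
drive.py
pics
workcell.py
side {'fx': 458.4154317639881, 'fy': 458.4154317639881, 'cx': 321.1671648662938, 'cy': 204.01790888775193, 'D': array([-0.06264391,  0.        ,  0.        ,  0.        ,  0.        ]), 'T': array([[ 9.98129794e-01,  8.73485178e-03, -6.05030342e-02,
         4.87884447e+02],
       [-5.91605452e-02,  3.87248807e-01, -9.20075210e-01,
        -9.71916724e+02],
       [ 1.53930072e-02,  9.21933872e-01,  3.87041331e-01,
         5.13380338e+02],
       [ 0.00000000e+00,  0.00000000e+00,  0.00000000e+00,
         1.00000000e+00]])}
top {'fx': 443.06733319598936, 'fy': 443.06733319598936, 'cx': 330.40334690019637, 'cy': 197.76951427474378, 'D': array([0.00221229, 0.        , 0.        , 0.        , 0.        ]), 'T': array([[ 7.63747528e-04,  9.92079772e-01, -1.25607100e-01,
         4.04555677e+02],
       [-9.99854894e-01,  2.89515747e-03,  1.67871917e-02,
         7.28287334e+01],
       [ 1.70178856e-02,  1.25576052e-01,  9.91938026e-01,
         1.14600269e+03],
       [ 0.00000000e+00,  0.00000000e+00,  0.00000000e+00,
         1.00000000e+00]])}
{'time_s': 0.1, 'qpos': array([-6.46868208e+01,  1.83488170e+01,  8.97005308e+01,  3.10724497e-04,
        7.20452511e+01, -1.14510331e+00]), 'qvel': array([-0.08616735, -0.07912405, -0.20333839, -0.09125383, -0.14442655,
        0.09037941]), 'effort': array([-3.97157294e-05, -4.13331127e+01, -2.32510257e+01,  7.29010231e-02,
        4.21167444e-02, -5.89373167e-05]), 'ee_pos': array([ 255.99835089, -514.34594251,  213.18840515]), 'ee_rot': array([-1.79905426e+02, -2.18588548e-03,  2.64581847e+01]), 'force': array([-0.09059506, -0.68822356,  0.72214138]), 'torque': array([-0.01090446, -0.02085442, -0.0474111 ]), 'gripper_force': 0.0, 'gripper_width': 91.07663240765062}
```
View pics/side0.png

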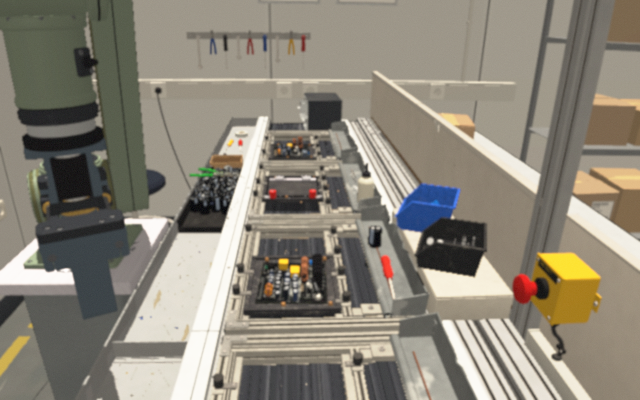

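View pics/top0.png

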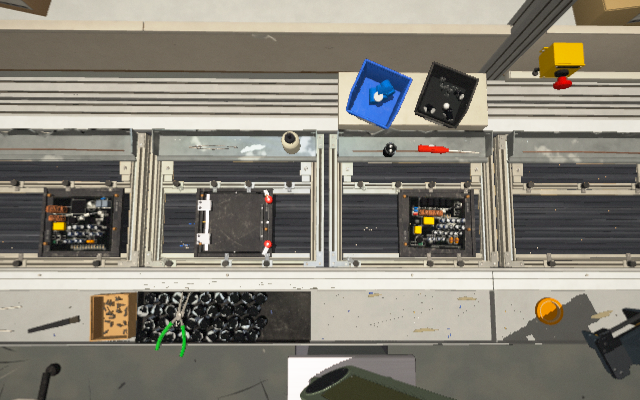

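```bash
cat > h.py <<'E'
import numpy as np, cv2
from workcell import env
def ray(n,px):
    m=env.camera_model(n);K=np.array([[m['fx'],0,m['cx']],[0,m['fy'],m['cy']],[0,0,1]])
    u=cv2.undistortPoints(np.array(px,float).reshape(-1,1,2),K,m['D']).reshape(-1,2)
    d=np.c_[u[:,0],-u[:,1],-np.ones(len(u))]@m['T'][:3,:3].T
    return m['T'][:3,3],d/np.linalg.norm(d,axis=1)[:,None]
def onz(n,px,z):
    o,d=ray(n,px); return o+d*((z-o[2])/d[:,2])[:,None]
def tri(pt,ps):
    (o1,d1),(o2,d2)=ray('top',pt),ray('side',ps); out=[]
    for a,b in zip(d1,d2):
        s=np.linalg.lstsq(np.c_[a,-b],o2-o1,rcond=None)[0]; p,q=o1+a*s[0],o2+b*s[1]; out.append([*(p+q)/2,np.linalg.norm(p-q)])
    return np.array(out)
def proj(n,P):
    m=env.camera_model(n);K=np.array([[m['fx'],0,m['cx']],[0,m['fy'],m['cy']],[0,0,1]])
    c=(np.atleast_2d(P)-m['T'][:3,3])@m['T'][:3,:3]; c=c*[1,-1,-1]
    return cv2.projectPoints(c.reshape(-1,1,3),np.zeros(3),np.zeros(3),K,m['D'])[0].reshape(-1,2)
E
python3 - <<'E'
from h import *
for n in('top','side'):
    im=cv2.imread(f'pics/{n}0.png');h=cv2.cvtColor(im,cv2.COLOR_BGR2HSV)
    for nm,lo,hi in(('red',(0,150,90),(6,255,255)),('red2',(174,150,90),(180,255,255)),('yel',(20,150,120),(32,255,255))):
        k,l,s,c=cv2.connectedComponentsWithStats(cv2.inRange(h,lo,hi))
        print(n,nm,[(s[i,4],*s[i,:4],c[i].round(1)) for i in range(1,k) if s[i,4]>8])
a=cv2.imread('pics/top0.png')
z=lambda n,x0,y0,w,h,s:cv2.resize(cv2.imread(f'pics/{n}0.png')[y0:y0+h,x0:x0+w],None,fx=s,fy=s,interpolation=cv2.INTER_CUBIC)
A=z('top',185,180,100,80,4);B=z('top',390,180,100,80,4);C=z('side',235,160,100,60,4);D=z('side',235,240,100,80,4)
C=cv2.copyMakeBorder(C,0,0,0,0,0)
r2=np.hstack([C[:240],D[:240]])
cv2.imwrite('pics/crop0.png',np.vstack([np.hstack([A,B]),r2]))
E
```

```text
top red [(np.int32(169), np.int32(553), np.int32(76), np.int32(19), np.int32(13), array([562. ,  82.8])), (np.int32(192), np.int32(418), np.int32(145), np.int32(31), np.int32(9), array([432.3, 148.8])), (np.int32(37), np.int32(265), np.int32(196), np.int32(8), np.int32(8), array([268.7, 199.5])), (np.int32(9), np.int32(413), np.int32(213), np.int32(5), np.int32(2), array([415.2, 213.6])), (np.int32(41), np.int32(264), np.int32(240), np.int32(8), np.int32(8), array([267.9, 243.3]))]
top red2 []
top yel [(np.int32(1080), np.int32(539), np.int32(42), np.int32(46), np.int32(36), array([560.5,  56.3])), (np.int32(84), np.int32(423), np.int32(217), np.int32(11), np.int32(8), array([428.2, 220.4])), (np.int32(87), np.int32(53), np.int32(222), np.int32(11), np.int32(8), array([ 58.1, 225.5])), (np.int32(60), np.int32(414), np.int32(226), np.int32(8), np.int32(8), array([417.6, 229.5]))]
side red [(np.int32(14), np.int32(302), np.int32(37), np.int32(2), np.int32(13), array([302.9,  42.6])), (np.int32(12), np.int32(239), np.int32(141), np.int32(3), np.int32(4), array([240. , 142.5])), (np.int3
[... 279 characters left out ...]
, (np.int32(513), np.int32(513), np.int32(274), np.int32(25), np.int32(29), array([523.6, 288.1]))]
side red2 []
side yel [(np.int32(12), np.int32(228), np.int32(140), np.int32(5), np.int32(5), array([230.2, 142.3])), (np.int32(9), np.int32(288), np.int32(143), np.int32(4), np.int32(4), array([289.9, 144.2])), (np.int32(3372), np.int32(532), np.int32(253), np.int32(69), np.int32(72), array([567.7, 288.7])), (np.int32(93), np.int32(278), np.int32(259), np.int32(10), np.int32(11), array([282.9, 263.7])), (np.int32(85), np.int32(290), np.int32(265), np.int32(10), np.int32(11), array([294.4, 268.9])), (np.int32(284), np.int32(0), np.int32(338), np.int32(27), np.int32(36), array([ 11. , 353.1]))]
```

View pics/crop0.png

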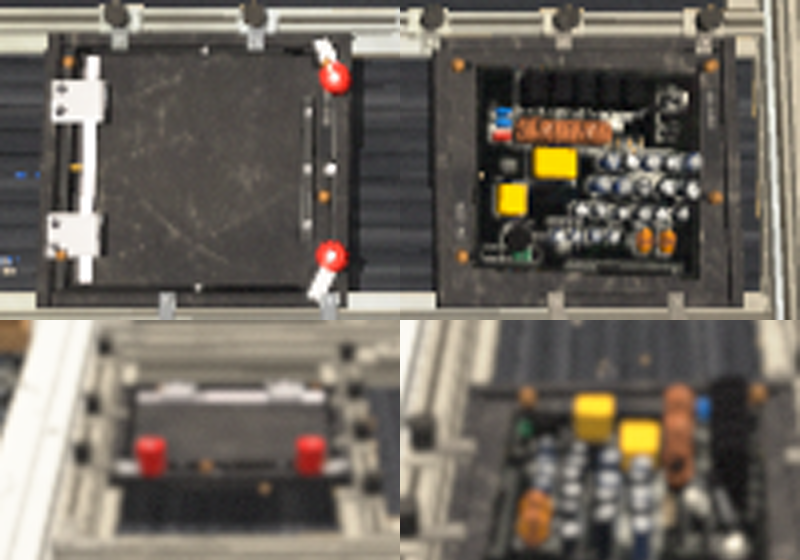

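```bash
python3 - <<'E'
from h import *
np.set_printoptions(suppress=True,precision=1)
print('knobs',tri([[268.7,199.5],[267.9,243.3]],[[312,193.5],[272.5,193.8]]))
print('yel',tri([[428.2,220.4],[417.6,229.5]],[[294.4,268.9],[282.9,263.7]]))
A=lambda c,r:[185+c/4-.4,180+r/4-.4]; B=lambda c,r:[390+(c-400)/4-.4,180+r/4-.4]
C=lambda c,r:[235+c/4-.4,160+(r-320)/4-.4]; D=lambda c,r:[235+(c-400)/4-.4,240+(r-320)/4-.4]
print('frame screws brd pallet', tri([B(458,66),B(712,66),B(462,257)],[D(757,394),D(757,560),D(528,394)])[[0,2]])
print('knob tops z32', onz('top',[A(335,76),A(331,255)],32),)
print('clips/bar z~13',onz('top',[A(104,80),A(104,122),A(98,212),A(98,256),A(100,58),A(90,283)],13))
print('nest corners',onz('top',[A(45,36),A(348,40),A(42,300),A(345,308)],12))
print('board corners', onz('top',[B(478,68),B(700,68),B(478,265),B(700,278)],9))
print('sink top', onz('top',[B(524,70),B(658,74),B(524,104),B(656,108)],45))
print('plain pallet corners',onz('top',[B(440,38),B(740,42),B(434,305),B(742,308)],12))
E
```

```text
knobs [[539.1 207.9  48.8   0.9]
 [430.4 207.9  48.9   0.5]]
yel [[ 488.1 -189.8   46.4    1.1]
 [ 465.3 -163.4   43.2    0.6]]
frame screws brd pallet [[ 550.2 -132.5   37.1    0.8]
 [ 430.3 -132.2   39.     1.7]]
knob tops z32 [[543.  210.9  32. ]
 [430.5 211.3  32. ]]
clips/bar z~13 [[542.4 360.9  13. ]
 [515.4 360.   13. ]
 [457.9 361.8  13. ]
 [430.1 360.8  13. ]
 [556.6 364.   13. ]
 [413.2 365.2  13. ]]
nest corners [[570.9 399.9  12. ]
 [569.  205.4  12. ]
 [402.5 395.3  12. ]
 [397.6 204.3  12. ]]
board corners [[ 552.2 -150.7    9. ]
 [ 552.6 -295.5    9. ]
 [ 425.1 -148.     9. ]
 [ 417.  -290.4    9. ]]
sink top [[ 546.3 -172.6   45. ]
 [ 544.  -257.1   45. ]
 [ 524.8 -172.1   45. ]
 [ 522.5 -255.1   45. ]]
plain pallet corners [[ 571.3 -125.8   12. ]
 [ 569.3 -321.3   12. ]
 [ 399.7 -118.8   12. ]
 [ 398.  -315.6   12. ]]
```

```bash
python3 - <<'E'
from h import *
np.set_printoptions(suppress=True,precision=1)
A=lambda c,r:[185+c/4-.4,180+r/4-.4]; B=lambda c,r:[390+(c-400)/4-.4,180+r/4-.4]
D=lambda c,r:[235+(c-400)/4-.4,240+(r-320)/4-.4]; b=25
print('knob blobs z55', onz('top',[[268.7,199.5],[267.9,243.3]],55))
print('clips',onz('top',[A(104,80),A(104,122),A(98,212),A(98,256)],b+13.5))
print('bar ends',onz('top',[A(100,58),A(90,283)],b+11.5))
print('nest corners',onz('top',[A(45,36),A(348,40),A(42,300),A(345,308)],b+8))
print('board corners', onz('top',[B(478,68),B(700,68),B(478,265),B(700,278)],b+8))
print('sink top', onz('top',[B(524,70),B(658,74),B(524,104),B(656,108)],b+44.7))
print('plain pallet corners',onz('top',[B(440,38),B(740,42),B(434,305),B(742,308)],b+12))
# sink side-view: far top corner (left/right) 
print('sink far top L/R tri', tri([B(524,104),B(524,70)],[D(713,378),D(745,378)]))
# heat sink mask edges in top at sub-pixel: luminance profile
im=cv2.cvtColor(cv2.imread('pics/top0.png'),cv2.COLOR_BGR2GRAY).astype(int)
for x in range(420,456,5): print(x, im[192:214,x])
for y in (200,203): print(y, im[y,412:464])
E
```

```text
knob blobs z55 [[537.9 207.1  55. ]
 [430.1 207.1  55. ]]
clips [[539.3 354.4  38.5]
 [512.9 353.5  38.5]
 [456.7 355.3  38.5]
 [429.6 354.3  38.5]]
bar ends [[553.5 357.9  36.5]
 [413.  359.2  36.5]]
nest corners [[567.8 393.9  33. ]
 [565.9 202.9  33. ]
 [402.5 389.3  33. ]
 [397.7 201.9  33. ]]
board corners [[ 549.1 -146.    33. ]
 [ 549.5 -287.7   33. ]
 [ 424.6 -143.3   33. ]
 [ 416.7 -282.7   33. ]]
sink top [[ 543.2 -167.1   69.7]
 [ 540.9 -249.7   69.7]
 [ 522.1 -166.6   69.7]
 [ 519.9 -247.8   69.7]]
plain pallet corners [[ 567.7 -121.5   37. ]
 [ 565.7 -312.6   37. ]
 [ 399.8 -114.5   37. ]
 [ 398.1 -307.1   37. ]]
sink far top L/R tri [[ 524.2 -167.3   66.3    3.3]
 [ 542.7 -167.8   66.6    1.8]]
420 [ 69  72  74  75  71  70  66  37  14  17  15  18  22  18  25 108  75  76
 123 113  89  82]
425 [ 70  76  75  71  73  60  39  27  29  28  29  30  26  18  39 142 109  74
  95 115 115 102]
430 [ 98  77 105 109  80  55  35  25  32  29  33  29  33  16  18 132 129  95
 122 131 127 134]
435 [ 69  74  73  73  71  46  33  35  28  30  29  27  32  24  19 120 127  99
  87  86  90 123]
440 [ 70  77  75  81  82  52  26  25  20  17  20  21  23  15  12  47 162 152
 121 126 142 133]
445 [ 73  74  82  82  82  59  41  28  12  18  14  19  15  14  12  35 152 170
 169 198 132  57]
450 [74 76 77 78 76 63 48 37 22 29 30 33 30 28 19 64 91 53 19 13  4 27]
455 [ 73  78  86  80  79  68  53  35  30  37  60  80  50  39  40  68  48  25
  61 115  92  40]
200 [15 14 14 15 19 23 48 60 14 23 26 30 27 29 28 18 16 29 32 32 30 17 24 28
 33 33 30 12 20 26 29 29 31 12 18 27 28 30 22 21 20 23 29 30 29 31 23 25
 28 28 28 37]
203 [ 16  18  23  17  17  23  49  46  18  20  26  35  32  30  29  18  29  32
  29  36  32  19  24  27  33  31  24  14  21  25  33  34  27  19  19  23
  33  33  33  30  24  35  84  80  76 101 127 123 130 200  32  34]
```

```bash
python3 - <<'E'
from h import *
z=lambda n,x0,y0,w,h,s:cv2.convertScaleAbs(cv2.resize(cv2.imread(f'pics/{n}0.png')[y0:y0+h,x0:x0+w],None,fx=s,fy=s,interpolation=cv2.INTER_CUBIC),alpha=1.5,beta=10)
cv2.imwrite('pics/crop1.png',np.hstack([z('top',400,188,80,64,5),z('side',247,250,80,64,5)]))
E
```

```text
(no output)
```

View pics/crop1.png

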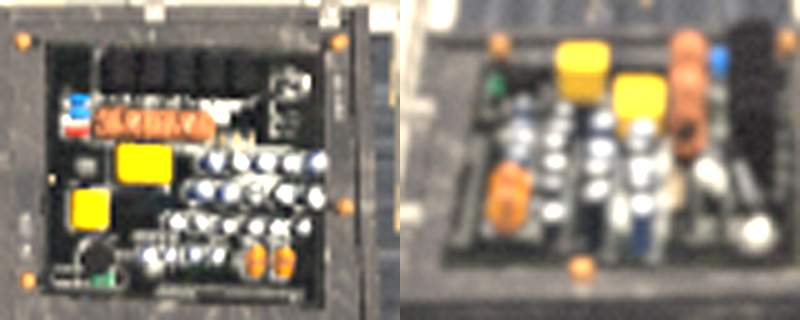

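```bash
cat >> h.py <<'E'
from scipy.spatial.transform import Rotation as R
def to(x,y,z,rpy=None):
    s=env.state();Q=R.from_euler('xyz',s['ee_rot'],degrees=True);d=Q.inv().apply(np.array([x,y,z])-s['ee_pos'])
    v=(Q.inv()*R.from_euler('xyz',rpy,degrees=True)).as_rotvec(degrees=True) if rpy is not None else 0
    print('t',round(s['time_s'],2),'pos',s['ee_pos'].round(1),'rot',s['ee_rot'].round(1),'F',s['force'].round(1),'M',s['torque'].round(2),'| move',d.round(1),np.round(v,1))
E
python3 - <<'E'
from h import *
np.set_printoptions(suppress=True,precision=1)
T=lambda c,r:[400+c/5-.4,188+r/5-.4];S=lambda c,r:[247+(c-400)/5-.4,250+r/5-.4]
im=cv2.imread('pics/top0.png');im2=cv2.imread('pics/side0.png')
for n,i in(('top',im),('side',im2)):
    h=cv2.cvtColor(i,cv2.COLOR_BGR2HSV);m=cv2.inRange(h,(4,110,70),(14,255,255))
    k,l,s,c=cv2.connectedComponentsWithStats(m)
    print(n,[(s[j,4],*s[j,:4],c[j].round(1)) for j in range(1,k) if s[j,4]>15 and 400<=s[j,0]<480 or (n=='side' and s[j,4]>15 and 250<s[j,0]<320)])
print('brown ends mid',tri([T(93,120),T(215,122)],[S(688,30),S(688,155)]))
print('sink near top R', tri([T(257,55),T(257,90)],[S(772,75),S(738,75)]))
to(533,-207,150,[180,0,88.5])
E
```

```text
top [(np.int32(24), np.int32(418), np.int32(145), np.int32(12), np.int32(6), array([423.4, 147.4])), (np.int32(24), np.int32(431), np.int32(147), np.int32(11), np.int32(4), array([436.5, 148.7])), (np.int32(145), np.int32(419), np.int32(209), np.int32(24), np.int32(7), array([430.1, 212.4]))]
side [(np.int32(16), np.int32(298), np.int32(137), np.int32(4), np.int32(5), array([299.9, 138.9])), (np.int32(16), np.int32(293), np.int32(139), np.int32(3), np.int32(8), array([293.7, 141.8])), (np.int32(166), np.int32(300), np.int32(256), np.int32(9), np.int32(26), array([304., 268.])), (np.int32(85), np.int32(264), np.int32(282), np.int32(9), np.int32(15), array([268. , 288.7]))]
brown ends mid [[ 508.4 -162.3   60.5    0.4]
 [ 508.  -227.5   43.     2. ]]
sink near top R [[ 537.8 -238.    83.4    0.2]
 [ 523.  -237.6   83.2    4.3]]
t 0.1 pos [ 256.  -514.3  213.2] rot [-179.9   -0.    26.5] F [-0.1 -0.7  0.7] M [-0.  -0.  -0.1] | move [ 384.9 -151.6   63.5] [ -0.1  -0.1 -62. ]
```

Units first: shifts go in shares of 50 mm and turns go in units of 2 degrees. So 26 mm is 0.52, -48 mm is -0.96, -7 degrees is -3.5.

```bash
python3 drive.py '[0.96, -0.38, 0.16, 0, 0, -3.5, 0.9, -0.5, 0.16, 0, 0, -4, 0.82, -0.62, 0.16, 0, 0, -4, 0.74, -0.72, 0.16, 0, 0, -4, 0.62, -0.8, 0.16, 0, 0, -4, 0.52, -0.86, 0.16, 0, 0, -4, 0.4, -0.94, 0.16, 0, 0, -4, 0.28, -0.96, 0.16, 0, 0, -3.5]' 30 20; python3 -c "
from h import *
to(533,-207,85,[180,0,88.5])"
```

```text
time_s: 0.9
ee_pos: [190.1, -194.7, 151.2]
ee_rot: [-180.0, -0.0, 89.0]
force: [-0.5, -1.2, 0.8]
gripper_width: 31.3
gripper_force: 0.0
t 0.9 pos [ 190.1 -194.7  151.2] rot [-180.   -0.   89.] F [-0.5 -1.2  0.8] M [-0.03 -0.05 -0.03] | move [ -6.2 343.2  66. ] [-0.  -0.   0.5]
```

Converted, 49 mm is 0.98, 40 mm is 0.8, 0.5 degrees is 0.25.

```bash
python3 drive.py '[-0.02, 0.98, 0, 0, 0, 0, -0.02, 0.98, 0, 0, 0, 0, -0.02, 0.98, 0, 0, 0, 0, -0.02, 0.98, 0, 0, 0, 0, -0.02, 0.98, 0.1, 0, 0, 0, -0.02, 0.98, 0.3, 0, 0, 0, 0, 0.8, 0.4, 0, 0, 0, 0, 0.18, 0.4, 0, 0, 0.25]'; python3 drive.py '[0, 0, 0, 0, 0, 0, 0, 0, 0, 0, 0, 0]'; python3 - <<'E'
from h import *
to(533,-207,78,[180,0,88.5])
for n,(x,y,w,h) in(('top',(400,170,80,80)),('side',(247,200,80,114))):
    im=env.grab_frame(n)[y:y+h,x:x+w]; im=cv2.resize(im,None,fx=5,fy=5,interpolation=cv2.INTER_CUBIC)[:400] if n=='top' else cv2.resize(im,None,fx=5,fy=5,interpolation=cv2.INTER_CUBIC)
    cv2.imwrite(f'pics/{n}1.png',im)
a=cv2.imread('pics/top1.png');b=cv2.imread('pics/side1.png')
cv2.imwrite('pics/c2.png',np.hstack([cv2.copyMakeBorder(a,0,570-400,0,0,0),b]))
E
```

```text
time_s: 1.7
ee_pos: [537.4, -212.3, 91.1]
ee_rot: [179.8, 0.0, 88.0]
force: [-0.4, 0.4, -0.4]
gripper_width: 30.3
gripper_force: 0.0
time_s: 1.9
ee_pos: [531.9, -211.9, 91.9]
ee_rot: [-179.9, -0.0, 88.0]
force: [-1.3, -1.0, 0.4]
gripper_width: 30.1
gripper_force: 0.0
t 1.9 pos [ 531.9 -211.9   91.9] rot [-179.9   -0.    88. ] F [-1.3 -1.   0.4] M [ 0.01 -0.07 -0.02] | move [ 4.9  1.  13.9] [-0.1 -0.  -0.5]
```

View pics/c2.png

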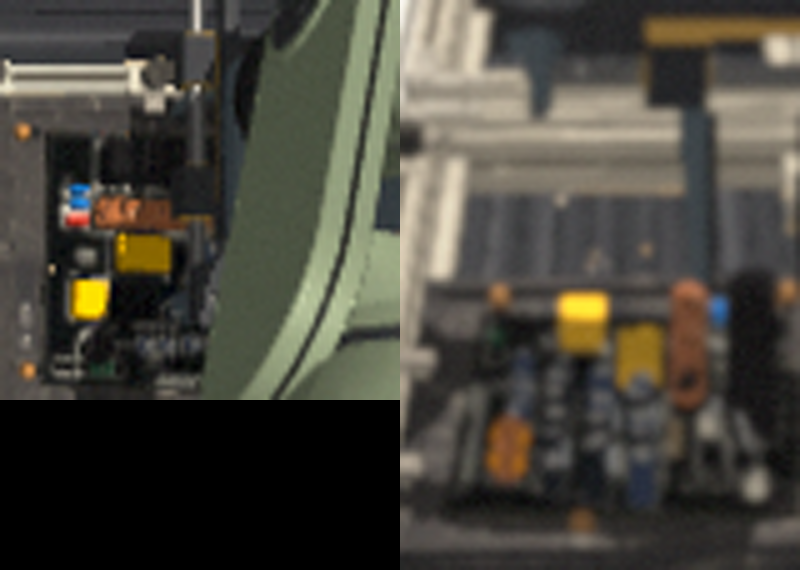

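```bash
python3 - <<'E'
from h import *
np.set_printoptions(suppress=True,precision=1)
print(proj('side',[[516.9,-212,95],[506,-212,95],[546.9,-212,95],[558,-212,95]]))
print(proj('side',[[524,-244,70],[542,-244,70],[524,-172,70],[542,-172,70]]))
im=cv2.cvtColor(env.grab_frame('side'),cv2.COLOR_BGR2GRAY).astype(int)
for r in (228,235,250,262,266,270,276): print(r,im[r,298:338])
E
```

```text
[[309.3 252.4]
 [303.5 252.5]
 [325.1 252.2]
 [331.  252.1]]
[[313.7 272.7]
 [323.4 272.5]
 [312.1 253.7]
 [321.1 253.6]]
228 [139 142 142 138 118  83  68  69  67  66  59  64  96 125 134 134 134 134
 134 133 134 133 133 133 133 132 133 128 105  69  50  59  67  68  68  68
  76  93 133 178]
235 [120 120 121 120 117 103  81  70  69  66  57  61  85 107 116 119 120 116
 120 120 119 117 119 119 122 139 176 199 175 108  58  65  67  69  91 131
 172 186 177 152]
250 [ 70  72  75  76  74  69  69  66  70  65  60  52  61  77  89  93  85  78
  69  65  67  71  72  71  69  66  71  76  67  51  55  62  81 111 134 124
  80  43  36  38]
262 [ 80  85  82  83  81  80  79  77  78  80  84  89  93  81  60  32  22  23
  14  22  22  23  24  33  51  62  62  74  86  90  90  84  84  86  88 105
 138 175 188 161]
266 [ 93  74  67  74  82  83  84  85  85  85  84  82  81  70  51  30  20  23
  18  19  21  23  20  23  25  40  56  72  83  88  90  91  89  87  89 100
 124 159 177 160]
270 [100  79  66  74  81  82  81  78  80  76  69  76  84  79  56  29  23  21
  20  23  21  19  20  28  43  58  68  77  81  86  86  83  83  87  91  92
  93 104 112 101]
276 [ 89  72  63  65  56  40  42  40  56  58  54  51  55  52  42  29  22  23
  23  23  20  23  22  24  29  28  30  32  39  47  44  43  51  66  79  87
  92 100 125 162]
```

```bash
python3 -c "
from h import *
print(tri([[430.1,212.4]],[[304,268]]).round(1))"
python3 drive.py '[0.04, 0, 0.12, 0, 0, 0, 0.04, 0, 0.12, 0, 0, 0, 0, 0, 0.12, 0, 0, 0, 0, 0, 0.12, 0, 0, 0, 0, 0, 0.1, 0, 0, 0, 0, 0, 0.06, 0, 0, 0, 0, 0, 0, 0, 0, 0, 0, 0, 0, 0, 0, 0]' 28
```

```text
[[ 5.074e+02 -1.941e+02  5.070e+01  2.000e-01]]
time_s: 2.85
ee_pos: [533.1, -208.3, 60.3]
ee_rot: [180.0, 0.0, 88.0]
force: [-0.4, 0.3, 1.2]
gripper_width: 28.1
gripper_force: 0.0
```

```bash
for i in 1 2; do python3 drive.py '[0, 0, 0.03, 0, 0, 0, 0, 0, 0.03, 0, 0, 0, 0, 0, 0, 0, 0, 0]' | grep -E "pos|force"; done
```

```text
ee_pos: [532.9, -208.1, 57.2]
force: [0.4, -0.4, -0.6]
gripper_force: 0.0
ee_pos: [532.8, -208.1, 54.1]
force: [0.2, -0.1, 0.3]
gripper_force: 0.0
```

Converted, 1.5 mm is 0.03.

```bash
python3 drive.py '[0, 0, 0.03, 0, 0, 0, 0, 0, 0.03, 0, 0, 0, 0, 0, 0, 0, 0, 0]' | grep -E "pos|force"; python3 drive.py '[0, 0, 0.03, 0, 0, 0, 0, 0, 0.03, 0, 0, 0, 0, 0, 0, 0, 0, 0]' | grep -E "pos|force"
```

```text
ee_pos: [532.8, -208.1, 51.1]
force: [-0.1, -0.3, -0.4]
gripper_force: 0.0
ee_pos: [532.8, -208.1, 48.1]
force: [-0.3, 0.2, -0.0]
gripper_force: 0.0
```

```bash
python3 drive.py '[0, 0, 0.03, 0, 0, 0, 0, 0, 0.03, 0, 0, 0, 0, 0, 0, 0, 0, 0]' | grep -E "pos|force"; python3 drive.py '[0, 0, 0.03, 0, 0, 0, 0, 0, 0.03, 0, 0, 0, 0, 0, 0.02, 0, 0, 0, 0, 0, 0, 0, 0, 0]' | grep -E "pos|force"
```

```text
ee_pos: [532.8, -208.1, 45.1]
force: [0.3, -0.1, -0.8]
gripper_force: 0.0
ee_pos: [532.9, -208.1, 41.1]
force: [0.7, 0.8, 0.4]
gripper_force: 0.0
```

Converted, -4 mm is -0.08.

```bash
python3 drive.py '[0, 0, 0, 0, 0, 0, 0, 0, 0, 0, 0, 0, 0, 0, 0, 0, 0, 0, 0, 0, 0, 0, 0, 0, 0, 0, 0, 0, 0, 0]' 0 45; python3 drive.py '[0, 0, -0.08, 0, 0, 0, 0, 0, -0.08, 0, 0, 0, 0, 0, -0.08, 0, 0, 0, 0, 0, 0, 0, 0, 0]'
```

```text
time_s: 5.25
ee_pos: [532.9, -208.1, 41.3]
ee_rot: [-180.0, 0.0, 88.0]
force: [0.9, -0.8, -0.2]
gripper_width: 17.8
gripper_force: 45.0
time_s: 5.65
ee_pos: [533.5, -208.4, 54.1]
ee_rot: [179.9, 0.0, 88.0]
force: [-0.5, 0.5, -2.6]
gripper_width: 17.7
gripper_force: 45.0
```

Converted, 41 mm is 0.82, 40 mm is 0.8, 8 degrees is 4.

```bash
python3 drive.py '[0, 0, -0.3, 0, 0, 0, 0, 0, -0.4, 0, 0, 0, 0, 0, -0.5, 0, 0, 0, 0.2, 0, -0.3, 0, 0, 0, 0.82, -0.1, 0, 0, 0, 4, 0.8, -0.22, 0, 0, 0, 4, 0.76, -0.32, 0, 0, 0, 4, 0.7, -0.44, 0, 0, 0, 4]'; python3 drive.py '[0.64, -0.52, 0, 0, 0, 4, 0.56, -0.6, 0, 0, 0, 4, 0.46, -0.68, 0, 0, 0, 4, 0.36, -0.74, 0, 0, 0, 4, 0.26, -0.78, 0, 0, 0, 4, 0.14, -0.8, 0, 0, 0, 4, 0.04, -0.82, 0, 0, 0, 4, 0, 0, 0, 0, 0, 0]'; python3 -c "
from h import *
to(493.5,238,100,[180,0,0])"
```

```text
time_s: 6.45
ee_pos: [517.8, -32.1, 128.4]
ee_rot: [180.0, -0.0, 55.6]
force: [0.7, 0.2, -3.3]
gripper_width: 17.7
gripper_force: 45.0
time_s: 7.25
ee_pos: [490.1, 256.9, 128.3]
ee_rot: [-179.9, -0.1, 0.1]
force: [-0.2, -1.5, -2.8]
gripper_width: 17.9
gripper_force: 45.0
t 7.25 pos [490.1 256.9 128.3] rot [-1.799e+02 -1.000e-01  1.000e-01] F [-0.2 -1.5 -2.8] M [-0.12  0.02 -0.  ] | move [ 3.3 18.9 28.3] [-0.1 -0.1  0.1]
```

```bash
python3 drive.py '[0.02, 0.16, 0.14, -1.5, 0, 0, 0.02, 0.16, 0.18, -1.5, 0, 0, 0.02, 0.16, 0.26, -2, 0, 0, 0, 0.1, 0.3, 0, 0, 0, 0, 0.06, 0.14, 0, 0, 0, 0, 0, 0, 0, 0, 0, 0, 0, 0, 0, 0, 0]' ; python3 - <<'E'
from h import *
to(493.5,225,75,[170,0,0])
z=lambda n,x0,y0,w,h,s:cv2.resize(env.grab_frame(n)[y0:y0+h,x0:x0+w],None,fx=s,fy=s,interpolation=cv2.INTER_CUBIC)
cv2.imwrite('pics/c3.png',np.vstack([z('top',185,182,100,72,8)[:,:800],])) 
cv2.imwrite('pics/s3.png',z('side',240,130,100,75,8))
E
```

```text
time_s: 7.95
ee_pos: [493.9, 214.6, 80.8]
ee_rot: [170.0, -0.0, -0.1]
force: [0.8, 0.5, -1.6]
gripper_width: 18.3
gripper_force: 45.0
t 7.95 pos [493.9 214.6  80.8] rot [ 1.7e+02 -0.0e+00 -1.0e-01] F [ 0.8  0.5 -1.6] M [0.12 0.02 0.03] | move [ -0.4 -11.2   4. ] [-0.  -0.  -0.1]
```

View pics/c3.png

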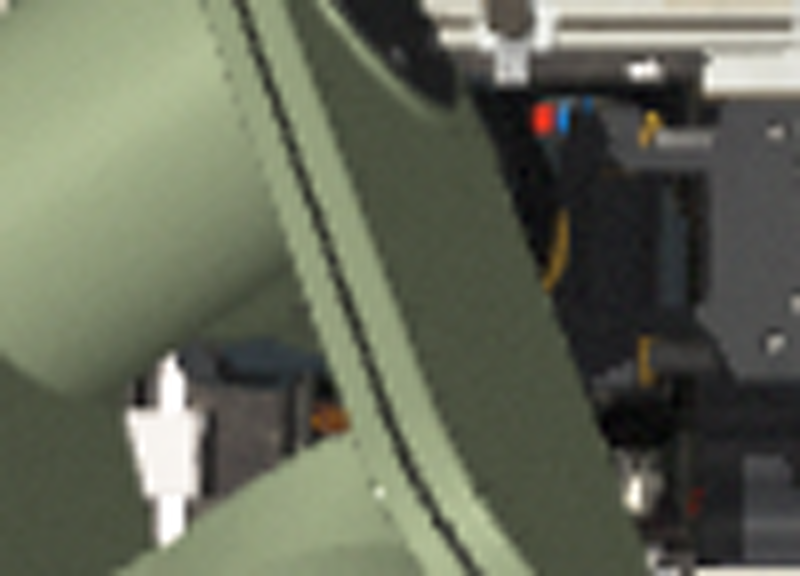

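View pics/s3.png

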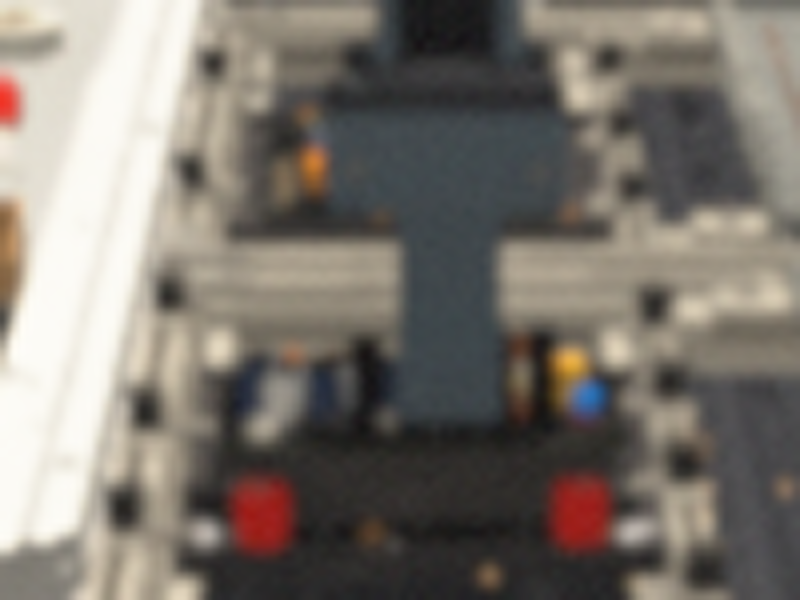

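```bash
python3 - <<'E'
from h import *
np.set_printoptions(suppress=True,precision=1)
t=lambda c,r:[185+c/8-.45,182+r/8-.45]
print(onz('top',[t(303,400)],53), onz('top',[t(204,420),t(203,490)],38.5))
print(proj('side',[[413.7,324,52],[555.7,324,52],[413.7,196,74],[555.7,196,74]]))
E
```

```text
[[458.7 319.1  53. ]] [[453.2 352.8  38.5]
 [431.5 352.4  38.5]]
[[268.3 178.6]
 [315.8 178.3]
 [265.8 186.8]
 [318.2 186.5]]
```

```bash
python3 - <<'E'
from h import *
np.set_printoptions(suppress=True,precision=1,linewidth=250)
im=cv2.cvtColor(env.grab_frame('side'),cv2.COLOR_BGR2GRAY).astype(int)
for r in range(178,192): print(r,im[r,258:276],im[r,308:326])
print(proj('side',[[493.9,201,85],[493.9,207,48],[484.8,207,48],[493.9,196,74]]))
E
```

```text
178 [105 120 158 181 165 139 124 102  84  66  49  40  43  59  90 121 142 144] [ 42  76 103 119 117 107  84  66  60  76  99 116 117 100  65  47  54  65]
179 [ 77  99 141 168 159 136 120  98  85  65  46  38  43  60  92 125 143 148] [ 41  71  97 113 109 101  88  69  64  90 116 129 129 114  89  76  86  92]
180 [ 55  80 126 157 156 138 115  98  80  65  41  38  48  67  99 130 146 144] [ 37  60  83  93  94  91  83  65  64  92 122 133 134 134 127 118 125 127]
181 [ 44  76 118 148 151 144 124 106  91  65  40  39  62  95 124 144 149 141] [ 31  43  64  76  83  82  73  58  59  78 102 114 126 140 150 146 149 152]
182 [ 56  79 119 142 149 144 135 125 106  76  48  50  83 125 155 162 149 127] [ 24  35  50  62  69  67  63  56  54  63  75  93 117 145 161 158 151 154]
183 [ 96 107 127 142 140 139 132 127 110  77  49  52  92 137 162 162 138 103] [ 27  37  51  59  55  54  54  53  48  52  64  81 109 144 159 148 145 147]
184 [147 148 149 146 133 123 110 103  95  69  48  49  82 114 136 135 110  78] [ 36  44  51  55  53  49  48  45  46  49  58  77 101 133 144 130 121 125]
185 [172 173 171 158 137 116  96  82
[... 388 characters left out ...]
73  80  93 107 108  81  51  41]
188 [192 197 176 153 145 118  95  82  64  50  44  44  42  45  46  46  45  47] [ 39  43  44  46  49  50  49  49  52  63  74  90 105 118 115  84  53  40]
189 [186 190 171 147 137 112  87  76  61  51  53  54  58  59  54  58  54  51] [ 46  49  53  56  60  60  60  57  60  70  90 115 127 135 127 102  74  65]
190 [168 181 166 141 127  97  73  66  54  52  59  67  69  71  74  67  61  56] [ 48  55  61  69  72  70  67  63  69  77  99 124 132 139 135 125 115 110]
191 [149 167 162 139 116  79  54  48  46  48  56  65  72  77  79  75  66  60] [ 51  60  65  68  71  72  70  69  67  70  86 106 110 120 133 147 153 150]
[[295.4 182.2]
 [295.5 194. ]
 [292.2 194.1]
 [295.5 186.6]]
```

Units first: shifts go in shares of 50 mm and turns go in units of 2 degrees. So -6 mm is -0.12, 2 mm is 0.04.

```bash
python3 drive.py '[0, -0.14, 0.04, 0, 0, 0, 0, -0.14, 0.04, 0, 0, 0, 0, -0.12, 0.04, 0, 0, 0, 0, -0.1, 0.054, 0, 0, 0, 0, 0, 0, 0, 0, 0, 0, 0, 0, 0, 0, 0]' ; python3 drive.py '[0, 0.004, 0.02, 0, 0, 0, 0, 0.004, 0.02, 0, 0, 0, 0, 0, 0, 0, 0, 0]'|grep -E 'pos|force';python3 -c "
from h import *
to(494,238,60.7,[170,0,0])"
```

```text
time_s: 8.7
ee_pos: [493.3, 238.1, 67.2]
ee_rot: [170.0, 0.0, -0.0]
force: [0.5, -0.3, -2.3]
gripper_width: 17.6
gripper_force: 45.0
ee_pos: [493.4, 237.0, 65.5]
force: [-0.3, -0.2, -1.4]
gripper_force: 45.0
t 9.0 pos [493.4 237.   65.5] rot [ 1.7e+02  0.0e+00 -1.0e-01] F [-0.3 -0.2 -1.4] M [ 0.15 -0.01 -0.01] | move [ 0.6 -1.8  4.6] [ 0.   0.  -0.1]
```

Converted, 1 mm is 0.02, -0.7 mm is -0.014.

```bash
python3 drive.py '[0.006, -0.014, 0.02, 0, 0, 0, 0.004, -0.014, 0.02, 0, 0, 0, 0, 0, 0, 0, 0, 0]'|grep -E 'pos|force';python3 drive.py '[0, -0.004, 0.016, 0, 0, 0, 0, -0.004, 0.014, 0, 0, 0, 0, 0, 0, 0, 0, 0]'|grep -E 'pos|force';python3 drive.py '[0, -0.004, 0.01, 0, 0, 0, 0, -0.004, 0.01, 0, 0, 0, 0, 0, 0, 0, 0, 0]'|grep -E 'pos|force'
```

```text
ee_pos: [493.9, 238.3, 63.2]
force: [0.8, 0.0, -2.7]
gripper_force: 45.0
ee_pos: [493.9, 238.4, 61.7]
force: [0.1, 0.2, -2.4]
gripper_force: 45.0
ee_pos: [494.0, 238.6, 60.8]
force: [-1.3, -0.6, -2.6]
gripper_force: 45.0
```

Converted, 0.5 mm is 0.01, -0.2 mm is -0.004.

```bash
python3 drive.py '[0, 0, 0.01, 0, 0, 0, 0, -0.004, 0.01, 0, 0, 0, 0, 0, 0, 0, 0, 0]'|grep -E 'pos|force';python3 -c "
from h import *
to(494,238,60,[170,0,0])"; python3 drive.py '[0, 0, 0.01, 0, 0, 0, 0, -0.004, 0.01, 0, 0, 0, 0, 0, 0, 0, 0, 0]'|grep -E 'pos|force';python3 -c "
from h import *
to(494,238,60,[170,0,0])"
```

```text
ee_pos: [494.0, 238.4, 60.4]
force: [-3.2, -2.5, 4.4]
gripper_force: 45.1
t 10.2 pos [494.  238.4  60.4] rot [170.  -0.  -0.] F [-3.2 -2.5  4.4] M [0.15 0.49 0.08] | move [-0.   0.4  0.5] [ 0. -0. -0.]
ee_pos: [494.0, 238.3, 59.9]
force: [-4.1, -3.1, 9.2]
gripper_force: 45.2
t 10.5 pos [494.  238.3  59.9] rot [ 1.7e+02 -0.0e+00 -1.0e-01] F [-4.1 -3.1  9.2] M [0.19 0.64 0.13] | move [-0.   0.3 -0. ] [ 0.  -0.  -0.1]
```

```bash
python3 drive.py '[0, 0, -0.016, 0, 0, 0, 0, 0, -0.016, 0, 0, 0, 0, 0, 0, 0, 0, 0, 0, 0, 0, 0, 0, 0]'|grep -E 'pos|force';python3 -c "
from h import *
to(494,238,60,[170,0,0])"; python3 drive.py '[-0.014, 0, 0, 0, 0, 0, -0.014, 0, 0, 0, 0, 0, 0, 0, 0, 0, 0, 0]'|grep -E 'pos|force';python3 -c "
from h import *
to(494,238,60,[170,0,0])"
```

```text
ee_pos: [494.0, 238.5, 60.5]
force: [-2.0, -4.2, 5.7]
gripper_force: 45.0
t 10.9 pos [494.  238.5  60.5] rot [169.9  -0.   -0. ] F [-2.  -4.2  5.7] M [-0.24  0.42  0.01] | move [-0.   0.4  0.6] [ 0.1  0.  -0. ]
ee_pos: [493.5, 239.4, 60.4]
force: [1.6, -2.9, 2.6]
gripper_force: 45.0
t 11.2 pos [493.5 239.4  60.4] rot [ 1.701e+02 -1.000e-01 -0.000e+00] F [ 1.6 -2.9  2.6] M [-0.15 -0.13 -0.05] | move [0.5 1.3 0.6] [-0.1 -0.1 -0.1]
```

```bash
python3 drive.py '[0, 0, -0.02, 0, 0, 0, 0, 0, -0.01, 0, 0, 0, 0, 0, 0, 0, 0, 0, 0, 0, 0, 0, 0, 0]'|grep -E 'pos|force';python3 -c "
from h import *
to(494,238,60,[170,0,0])"; python3 drive.py '[0, 0, -0.02, 0, 0, 0, 0, 0, 0, 0, 0, 0, 0, 0, 0, 0, 0, 0]'|grep -E 'pos|force';python3 -c "
from h import *
to(494,238,60,[170,0,0])"
```

```text
ee_pos: [492.1, 239.4, 61.2]
force: [-0.3, -0.9, -3.5]
gripper_force: 45.0
t 11.6 pos [492.1 239.4  61.2] rot [ 1.7e+02  1.0e-01 -0.0e+00] F [-0.3 -0.9 -3.5] M [0.14 0.02 0.02] | move [1.9 1.1 1.4] [ 0.   0.1 -0. ]
ee_pos: [492.6, 239.5, 62.7]
force: [0.1, -0.2, -2.1]
gripper_force: 45.0
t 11.9 pos [492.6 239.5  62.7] rot [170.   0.  -0.] F [ 0.1 -0.2 -2.1] M [ 0.17  0.04 -0.02] | move [1.4 1.  2.9] [-0.  0. -0.]
```

Converted, 0.7 mm is 0.014, 0.6 mm is 0.012.

```bash
python3 drive.py '[0.014, 0, 0.014, 0, 0, 0, 0.014, 0, 0, 0, 0, 0, 0.012, 0, 0, 0, 0, 0, 0, 0, 0, 0, 0, 0]'|grep -E 'pos|force';python3 drive.py '[0.01, 0, 0, 0, 0, 0, 0.01, 0, 0, 0, 0, 0, 0, 0, 0, 0, 0, 0]'|grep -E 'pos|force';python3 drive.py '[0.01, 0, 0, 0, 0, 0, 0.01, 0, 0, 0, 0, 0, 0, 0, 0, 0, 0, 0]'|grep -E 'pos|force'
```

```text
ee_pos: [494.1, 239.1, 62.0]
force: [-2.7, -0.1, -1.8]
gripper_force: 45.0
ee_pos: [494.5, 238.9, 61.9]
force: [-5.6, 0.2, -0.3]
gripper_force: 45.0
ee_pos: [494.7, 238.8, 61.9]
force: [-6.6, -0.1, 1.3]
gripper_force: 45.1
```

```bash
python3 drive.py '[-0.02, 0, 0, 0, 0, 0, -0.02, 0, 0, 0, 0, 0, -0.02, 0, 0, 0, 0, 0, -0.02, 0, 0, 0, 0, 0, 0, 0, 0, 0, 0, 0]'|grep -E 'pos|force';python3 drive.py '[-0.014, 0, 0, 0, 0, 0, -0.014, 0, 0, 0, 0, 0, 0, 0, 0, 0, 0, 0]'|grep -E 'pos|force';python3 drive.py '[-0.01, 0, 0, 0, 0, 0, -0.01, 0, 0, 0, 0, 0, 0, 0, 0, 0, 0, 0]'|grep -E 'pos|force'
```

```text
ee_pos: [493.5, 239.6, 62.2]
force: [0.4, -0.1, -3.0]
gripper_force: 45.0
ee_pos: [491.3, 239.4, 62.1]
force: [-0.0, 0.0, -3.4]
gripper_force: 45.0
ee_pos: [490.7, 239.3, 62.2]
force: [0.8, -0.8, -2.5]
gripper_force: 45.0
```

Converted, -0.5 mm is -0.01.

```bash
python3 drive.py '[-0.01, 0, 0, 0, 0, 0, -0.01, 0, 0, 0, 0, 0, 0, 0, 0, 0, 0, 0]'|grep -E 'pos|force';python3 drive.py '[-0.01, 0, 0, 0, 0, 0, -0.01, 0, 0, 0, 0, 0, 0, 0, 0, 0, 0, 0]'|grep -E 'pos|force'
```

```text
ee_pos: [490.4, 239.3, 62.4]
force: [4.7, -1.5, -3.3]
gripper_force: 45.0
ee_pos: [490.2, 239.3, 62.6]
force: [5.9, -3.0, -2.4]
gripper_force: 45.0
```

```bash
python3 drive.py '[0.02, 0, 0, 0, 0, 0, 0.02, 0, 0, 0, 0, 0, 0.016, 0, 0, 0, 0, 0, 0, 0, 0.008, 0, 0, 0, 0, 0, 0, 0, 0, 0]'|grep -E 'pos|force';python3 drive.py '[0, -0.02, 0, 0, 0, 0, 0, -0.02, 0, 0, 0, 0, 0, -0.02, -0.008, 0, 0, 0, 0, 0, 0, 0, 0, 0]'|grep -E 'pos|force'
```

```text
ee_pos: [490.7, 239.3, 61.6]
force: [1.0, -0.4, -1.6]
gripper_force: 45.0
ee_pos: [490.8, 242.3, 61.4]
force: [2.4, -0.4, -2.9]
gripper_force: 45.0
```

Converted, -1 mm is -0.02, 0.8 mm is 0.016.

```bash
python3 drive.py '[0.016, 0, 0, 0, 0, 0, 0.016, -0.02, -0.004, 0, 0, 0, 0, -0.02, -0.004, 0, 0, 0, 0, 0, 0, 0, 0, 0]'|grep -E 'pos|force';python3 drive.py '[0, -0.02, -0.004, 0, 0, 0, 0, -0.02, -0.004, 0, 0, 0, 0, 0, 0, 0, 0, 0]'|grep -E 'pos|force'
```

```text
ee_pos: [492.3, 244.5, 61.5]
force: [-1.0, -0.3, -3.5]
gripper_force: 45.0
ee_pos: [492.6, 246.5, 61.6]
force: [-0.4, 0.7, -1.8]
gripper_force: 45.0
```

Converted, -1 mm is -0.02, -0.2 mm is -0.004.

```bash
python3 drive.py '[0, -0.02, -0.004, 0, 0, 0, 0, -0.02, -0.004, 0, 0, 0, 0, 0, 0, 0, 0, 0]'|grep -E 'pos|force';python3 drive.py '[0, -0.02, -0.004, 0, 0, 0, 0, -0.02, -0.004, 0, 0, 0, 0, 0, 0, 0, 0, 0]'|grep -E 'pos|force';python3 drive.py '[0, -0.02, -0.004, 0, 0, 0, 0, -0.02, -0.004, 0, 0, 0, 0, 0, 0, 0, 0, 0]'|grep -E 'pos|force'
```

```text
ee_pos: [492.6, 248.4, 61.7]
force: [0.2, -0.5, -2.3]
gripper_force: 45.0
ee_pos: [492.6, 249.8, 61.8]
force: [0.5, -4.0, -1.7]
gripper_force: 45.0
ee_pos: [492.6, 252.1, 61.8]
force: [0.7, -4.8, -1.1]
gripper_force: 45.0
```

```bash
python3 drive.py '[-0.004, -0.02, -0.002, 0, 0, 0, 0, -0.024, 0, 0, 0, 0, 0, 0, 0, 0, 0, 0]'|grep -E 'pos|force';python3 drive.py '[0, 0.0054, 0.079, 1, 0, 0, 0, 0, 0, 0, 0, 0, 0, 0.0054, 0.079, 1, 0, 0, 0, 0, 0, 0, 0, 0, 0, 0, 0, 0, 0, 0]'; python3 -c "
from h import *
to(492.5,252,54,[174,0,0])"
```

```text
ee_pos: [492.6, 254.2, 61.7]
force: [1.7, -5.6, 0.6]
gripper_force: 45.0
time_s: 17.9
ee_pos: [492.3, 251.9, 53.6]
ee_rot: [173.9, 0.0, -0.0]
force: [0.6, -6.2, -2.2]
gripper_width: 17.7
gripper_force: 45.0
t 17.9 pos [492.3 251.9  53.6] rot [173.9   0.   -0. ] F [ 0.6 -6.2 -2.2] M [-1.04 -0.18  0.11] | move [ 0.2 -0.1 -0.4] [ 0.1  0.  -0. ]
```

Converted, 3.9 mm is 0.078, 0.2 mm is 0.004, 2 degrees is 1.

```bash
python3 drive.py '[0, 0.002, 0.078, 1, 0, 0, 0, 0, 0, 0, 0, 0, 0, 0.004, 0.078, 1, 0, 0, 0, 0, 0, 0, 0, 0, 0, 0, 0, 0, 0, 0]'; python3 -c "
from h import *
to(492.5,250.8,45.5,[178,0,0])"
```

```text
time_s: 18.4
ee_pos: [492.2, 250.9, 45.7]
ee_rot: [177.9, 0.0, -0.0]
force: [1.0, -5.6, -2.4]
gripper_width: 17.7
gripper_force: 45.0
t 18.4 pos [492.2 250.9  45.7] rot [177.9   0.   -0. ] F [ 1.  -5.6 -2.4] M [-1.17 -0.15  0.04] | move [0.3 0.1 0.2] [ 0.1  0.  -0. ]
```

```bash
python3 drive.py '[0.002, 0.002, 0.04, 0.5, 0, 0, 0, 0, 0, 0, 0, 0, 0, 0.002, 0.038, 0.5, 0, 0, 0, 0, 0, 0, 0, 0, 0, 0, 0, 0, 0, 0]'; python3 drive.py '[0, 0, 0.008, 0, 0, 0, 0, 0, 0.008, 0, 0, 0, 0, 0, 0, 0, 0, 0]'|grep -E 'pos|force'; python3 -c "
from h import *
to(492.5,250.4,41.2,[180,0,0])"
```

```text
time_s: 18.9
ee_pos: [492.2, 250.7, 41.7]
ee_rot: [179.9, 0.0, -0.0]
force: [0.8, -6.1, -2.5]
gripper_width: 17.8
gripper_force: 45.0
ee_pos: [492.2, 250.7, 41.4]
force: [-0.6, -8.2, 1.2]
gripper_force: 45.0
t 19.2 pos [492.2 250.7  41.4] rot [179.9   0.   -0. ] F [-0.6 -8.2  1.2] M [-1.19  0.02  0.06] | move [0.3 0.3 0.2] [ 0.1  0.  -0. ]
```

Converted, 0.5 mm is 0.01.

```bash
python3 drive.py '[0, 0, 0.01, 0, 0, 0, 0, 0, 0.01, 0, 0, 0, 0, 0, 0, 0, 0, 0]'|grep -E 'pos|force'; python3 drive.py '[0, 0.02, -0.01, 0, 0, 0, 0, 0.02, 0, 0, 0, 0, 0, 0, 0, 0, 0, 0, 0, 0, 0, 0, 0, 0]'|grep -E 'pos|force';python3 drive.py '[0, 0.014, 0, 0, 0, 0, 0, 0.014, 0, 0, 0, 0, 0, 0, 0, 0, 0, 0, 0, 0, 0, 0, 0, 0]'|grep -E 'pos|force'
```

```text
ee_pos: [492.3, 250.7, 41.3]
force: [-1.7, -9.0, 6.3]
gripper_force: 45.0
ee_pos: [492.4, 250.0, 41.3]
force: [-2.9, -2.2, 6.2]
gripper_force: 45.0
ee_pos: [492.4, 249.2, 41.3]
force: [-3.6, -0.6, 4.7]
gripper_force: 45.0
```

```bash
python3 drive.py '[0, 0.014, 0, 0, 0, 0, 0, 0.014, 0, 0, 0, 0, 0, 0, 0, 0, 0, 0, 0, 0, 0, 0, 0, 0]'|grep -E 'pos|force';python3 drive.py '[0, 0.014, 0, 0, 0, 0, -0.01, 0.014, 0, 0, 0, 0, 0, 0, 0, 0, 0, 0, 0, 0, 0, 0, 0, 0]'|grep -E 'pos|force'; python3 -c "
from h import *
to(492.3,248.4,41.2,[180,0,0])"
```

```text
ee_pos: [492.5, 247.9, 41.3]
force: [-2.5, 0.4, 5.8]
gripper_force: 45.0
ee_pos: [492.6, 247.6, 41.3]
force: [-2.0, 4.8, 3.8]
gripper_force: 45.0
t 21.1 pos [492.6 247.6  41.3] rot [-1.798e+02 -1.000e-01 -1.000e-01] F [-2.   4.8  3.8] M [0.61 0.68 0.24] | move [-0.3 -0.8  0.1] [-0.2 -0.1 -0.1]
```

Converted, -0.5 mm is -0.01, 1 mm is 0.02.

```bash
python3 drive.py '[0, -0.01, 0.02, 0, 0, 0, 0, 0, 0.02, 0, 0, 0, 0, 0, 0, 0, 0, 0]'|grep -E 'pos|force'; python3 drive.py '[0, 0, -0.02, 0, 0, 0, 0, 0, -0.02, 0, 0, 0, 0, 0, -0.01, 0, 0, 0, 0, 0, 0, 0, 0, 0, 0, 0, 0, 0, 0, 0, 0, 0, 0, 0, 0, 0]' 26;python3 drive.py '[0, 0, -0.1, 0, 0, 0, 0, 0, -0.3, 0, 0, 0, 0, 0, -0.5, 0, 0, 0, 0, 0, -0.7, 0, 0, 0, 0, 0, 0, 0, 0, 0, 0, 0, 0, 0, 0, 0]'
```

```text
ee_pos: [492.6, 247.6, 41.3]
force: [-5.5, 1.4, 18.4]
gripper_force: 45.0
time_s: 22.0
ee_pos: [492.0, 245.8, 41.1]
ee_rot: [180.0, 0.0, -0.1]
force: [0.3, -0.5, -0.4]
gripper_width: 26.1
gripper_force: 0.0
time_s: 22.6
ee_pos: [492.3, 246.0, 122.2]
ee_rot: [-180.0, -0.1, -0.0]
force: [0.4, -0.1, -0.5]
gripper_width: 26.0
gripper_force: 0.0
```

Converted, -31 mm is -0.62, 19 mm is 0.38, -8 degrees is -4.

```bash
python3 drive.py '[-0.62, 0.38, 0, 0, 0, 0, -0.62, 0.38, 0, 0, 0, 0, 0, 0, 0, 0, 0, -4, 0, 0, 0, 0, 0, -4, 0, 0, 0, 0, 0, -4, 0, 0, 0, 0, 0, -4, 0, 0, 0, 0, 0, -4, 0, 0, 0, 0, 0, -4]' 30; python3 drive.py '[0, 0, 0.1, 0, 0, -4, 0, 0, 0.2, 0, 0, -4, 0, 0, 0.2, 0, 0, -4, 0, 0, 0.1, 0, 0, -3, 0, 0, 0, 0, 0, 0, 0, 0, 0, 0, 0, 0]'; python3 - <<'E'
from h import *
to(429.6,207.9,75,[180,0,78])
z=lambda n,x0,y0,w,h,s:cv2.resize(env.grab_frame(n)[y0:y0+h,x0:x0+w],None,fx=s,fy=s,interpolation=cv2.INTER_CUBIC)
cv2.imwrite('pics/c4.png',np.hstack([z('top',190,180,80,80,5),z('side',250,140,80,80,5)]))
E
```

```text
time_s: 23.4
ee_pos: [428.9, 207.4, 119.9]
ee_rot: [-179.9, 0.2, 48.3]
force: [0.3, 0.4, 0.2]
gripper_width: 30.1
gripper_force: 0.0
time_s: 24.0
ee_pos: [429.4, 207.6, 90.6]
ee_rot: [-179.9, 0.1, 77.8]
force: [0.7, -0.7, 0.5]
gripper_width: 29.9
gripper_force: 0.0
t 24.0 pos [429.4 207.6  90.6] rot [-1.799e+02  1.000e-01  7.780e+01] F [ 0.7 -0.7  0.5] M [-0.02 -0.08  0.  ] | move [ 0.3  0.1 15.6] [-0.1  0.1 -0.2]
```

View pics/c4.png

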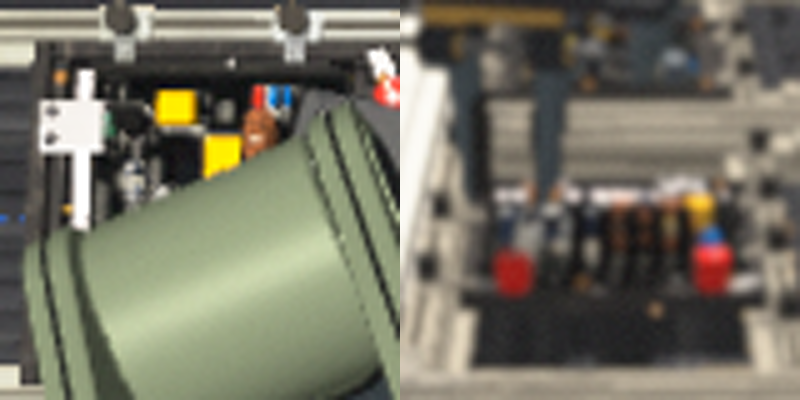

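```bash
python3 drive.py '[0, 0.014, 0.16, 0, 0, 0, 0, 0, 0.2, 0, 0, 0, 0, 0, 0.2, 0, 0, 0, 0, 0, 0.14, 0, 0, 0, 0, 0, 0.1, 0, 0, 0, 0, 0, 0.08, 0, 0, 0, 0, 0, 0.03, 0, 0, 0, 0, 0, 0, 0, 0, 0]'|grep -E 'pos|force'; python3 drive.py '[0, 0, 0, 0, 0, 0, 0, 0, 0, 0, 0, 0, 0, 0, 0, 0, 0, 0, 0, 0, 0, 0, 0, 0]' 0 20;python3 -c "
from h import *
to(429.6,207.9,45,[180,0,78])"
```

```text
ee_pos: [430.7, 207.8, 45.7]
force: [-0.6, 0.8, -0.6]
gripper_force: 0.0
time_s: 25.3
ee_pos: [429.6, 208.0, 45.9]
ee_rot: [-179.9, 0.0, 77.9]
force: [-3.0, 3.1, 3.7]
gripper_width: 15.9
gripper_force: 20.0
t 25.3 pos [429.6 208.   45.9] rot [-179.9    0.    77.9] F [-3.   3.1  3.7] M [ 0.51  0.8  -0.04] | move [-0.1  0.1  0.9] [-0.1  0.  -0.1]
```

Converted, 7 degrees is 3.5.

```bash
python3 drive.py '[0, 0, 0, 0, 0, 3.5, 0, 0, 0, 0, 0, 3.5, 0, 0, 0, 0, 0, 3.5, 0, 0, 0, 0, 0, 3.5, 0, 0, 0, 0, 0, 3.5, 0, 0, 0, 0, 0, 3.5, 0, 0, 0, 0, 0, 3.5, 0, 0, 0, 0, 0, 3.5]'>/dev/null; python3 -c "
from h import *
to(429.6,207.9,45,[180,0,78])"; python3 drive.py '[0, 0, 0, 0, 0, 1.5, 0, 0, 0, 0, 0, 1.5, 0, 0, 0, 0, 0, 0]'>/dev/null; python3 -c "
from h import *
to(429.6,207.9,45,[180,0,78])"
```

```text
t 26.1 pos [429.9 207.8  45.9] rot [-1.80e+02  1.00e-01  2.17e+01] F [-3.7  1.4  3.9] M [0.33 0.73 0.04] | move [-0.2 -0.2  0.9] [ -0.1   0.1 -56.3]
t 26.4 pos [429.9 207.7  45.9] rot [-1.8e+02  1.0e-01  1.6e+01] F [-5.5  1.7  3.2] M [ 0.28  0.83 -0.  ] | move [-0.2 -0.2  0.9] [ -0.    0.1 -62. ]
```

Converted, 3 degrees is 1.5.

```bash
python3 drive.py '[0, 0, 0, 0, 0, 1.5, 0, 0, 0, 0, 0, 1.5, 0, 0, 0, 0, 0, 0]'>/dev/null; python3 -c "
from h import *
to(429.6,207.9,45,[180,0,78])"; python3 drive.py '[0, 0, 0, 0, 0, 1, 0, 0, 0, 0, 0, 1, 0, 0, 0, 0, 0, 0]'>/dev/null; python3 -c "
from h import *
to(429.6,207.9,45,[180,0,78])"
```

```text
t 26.7 pos [429.9 207.7  45.9] rot [1.80e+02 1.00e-01 1.01e+01] F [-4.9  2.1  4.4] M [0.38 0.86 0.17] | move [-0.3 -0.2  0.9] [ -0.    0.1 -67.9]
t 27.0 pos [430.5 207.7  45.9] rot [180.    0.    6.1] F [-3.5  1.4  3.6] M [0.29 0.71 0.18] | move [-0.9 -0.2  0.9] [  0.    0.  -71.9]
```

Converted, 2 degrees is 1.

```bash
python3 drive.py '[0, 0, 0, 0, 0, 1, 0, 0, 0, 0, 0, 1, 0, 0, 0, 0, 0, 0]'>/dev/null; python3 -c "
from h import *
to(429.6,207.9,45,[180,0,78])"; python3 drive.py '[0, 0, 0, 0, 0, 1, 0, 0, 0, 0, 0, 1, 0, 0, 0, 0, 0, 0]'>/dev/null; python3 -c "
from h import *
to(429.6,207.9,45,[180,0,78])"
```

```text
t 27.3 pos [431.1 207.7  45.9] rot [ 1.8e+02 -1.0e-01  2.1e+00] F [-2.4  0.2  2.4] M [0.05 0.44 0.11] | move [-1.5 -0.2  0.9] [  0.   -0.  -75.9]
t 27.6 pos [431.6 207.7  46. ] rot [ 1.8e+02 -1.0e-01 -1.9e+00] F [ 0.  -1.6  1.1] M [-0.08  0.1   0.15] | move [-2.  -0.2  1. ] [  0.1  -0.1 -79.9]
```

Converted, 40 mm is 0.8, 37 mm is 0.74.

```bash
python3 drive.py '[0, 0, 0, 0, 0, 0, 0, 0, 0, 0, 0, 0, 0, 0, 0, 0, 0, 0]' 24; python3 drive.py '[0, 0, -0.2, 0, 0, 0, 0, 0, -0.4, 0, 0, 0, 0, 0, -0.4, 0, 0, 0, 0.6, 0, 0, 0, 0, 0, 0.8, 0, 0, 0, 0, 0, 0.74, 0, 0, 0, 0, 0, 0, 0, 0, 0, 0, 0, 0, 0, 0, 0, 0, 0]'; python3 - <<'E'
from h import *
to(539.7,207.9,75,[180,0,0])
z=lambda n,x0,y0,w,h,s:cv2.resize(env.grab_frame(n)[y0:y0+h,x0:x0+w],None,fx=s,fy=s,interpolation=cv2.INTER_CUBIC)
cv2.imwrite('pics/c5.png',np.hstack([z('top',190,180,80,80,5),z('side',250,140,80,80,5)]))
E
```

```text
time_s: 27.9
ee_pos: [430.8, 207.8, 45.7]
ee_rot: [-180.0, -0.0, -2.0]
force: [-0.4, -0.6, 0.5]
gripper_width: 23.9
gripper_force: 0.0
time_s: 28.7
ee_pos: [537.6, 203.7, 95.9]
ee_rot: [180.0, 0.0, -2.1]
force: [-1.2, -0.8, -0.2]
gripper_width: 24.1
gripper_force: 0.0
t 28.7 pos [537.6 203.7  95.9] rot [180.    0.   -2.1] F [-1.2 -0.8 -0.2] M [-0.    0.07  0.02] | move [ 2.  -4.2 20.9] [ 0.   0.  -2.1]
```

View pics/c5.png

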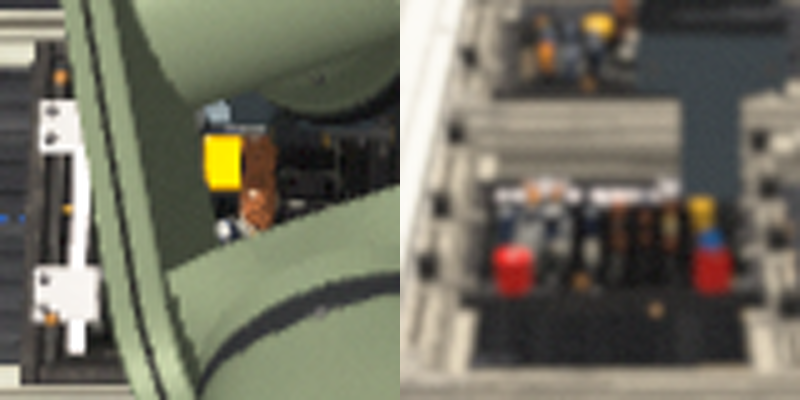

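```bash
python3 drive.py '[0.028, -0.084, 0.16, 0, 0, -1, 0, 0, 0.2, 0, 0, 0, 0, 0, 0.2, 0, 0, 0, 0, 0, 0.18, 0, 0, 0, 0, 0, 0.1, 0, 0, 0, 0, 0, 0, 0, 0, 0, 0, 0, 0, 0, 0, 0]'|grep -E 'pos|force';python3 drive.py '[0, 0, 0.06, 0, 0, 0, 0, 0, 0.06, 0, 0, 0, 0, 0, 0.048, 0, 0, 0, 0, 0, 0, 0, 0, 0]'|grep -E 'pos|force'; python3 drive.py '[0, 0, 0, 0, 0, 0, 0, 0, 0, 0, 0, 0, 0, 0, 0, 0, 0, 0, 0, 0, 0, 0, 0, 0]' 0 20;python3 -c "
from h import *
to(539,207.9,45,[180,0,0])"
```

```text
ee_pos: [539.3, 208.1, 53.8]
force: [-0.3, 0.1, -0.7]
gripper_force: 0.0
ee_pos: [538.9, 208.0, 45.1]
force: [-0.6, 0.2, -0.5]
gripper_force: 0.0
time_s: 30.3
ee_pos: [539.1, 207.8, 45.4]
ee_rot: [180.0, 0.0, -0.0]
force: [-0.4, -1.5, -0.3]
gripper_width: 16.1
gripper_force: 20.0
t 30.3 pos [539.1 207.8  45.4] rot [180.   0.  -0.] F [-0.4 -1.5 -0.3] M [-0.42 -0.06  0.07] | move [-0.1 -0.1  0.4] [ 0.  0. -0.]
```

Now turn anticlockwise (rz negative).

Converted, -7 degrees is -3.5.

```bash
python3 drive.py '[0, 0, 0, 0, 0, -3.5, 0, 0, 0, 0, 0, -3.5, 0, 0, 0, 0, 0, -3.5, 0, 0, 0, 0, 0, -3.5, 0, 0, 0, 0, 0, -3.5, 0, 0, 0, 0, 0, -3.5, 0, 0, 0, 0, 0, -3.5, 0, 0, 0, 0, 0, -3.5]'>/dev/null; python3 -c "
from h import *
to(539,207.9,45,[180,0,0])"; python3 drive.py '[0, 0, 0, 0, 0, -1.5, 0, 0, 0, 0, 0, -1.5, 0, 0, 0, 0, 0, -1.5, 0, 0, 0, 0, 0, 0]'>/dev/null; python3 -c "
from h import *
to(539,207.9,45,[180,0,0])"; python3 drive.py '[0, 0, 0, 0, 0, -1.5, 0, 0, 0, 0, 0, -1.5, 0, 0, 0, 0, 0, -1.5, 0, 0, 0, 0, 0, 0]'>/dev/null; python3 -c "
from h import *
to(539,207.9,45,[180,0,0])"
```

```text
t 31.1 pos [539.2 207.7  45.5] rot [180.    0.   56.3] F [ 0.6 -2.7  0.2] M [-0.52 -0.16  0.01] | move [ 0.1 -0.3  0.5] [ 0.   0.  56.3]
t 31.5 pos [539.3 207.7  45.4] rot [180.   0.  65.] F [-0.  -2.2  0.1] M [-0.58 -0.16 -0.04] | move [ 0.1 -0.3  0.4] [ 0.  0. 65.]
t 31.9 pos [539.5 208.4  45.5] rot [180.   -0.   73.8] F [ 0.7 -0.6 -1.8] M [-0.17 -0.26 -0.18] | move [-0.6 -0.4  0.5] [-0.  -0.1 73.8]
```

```bash
python3 drive.py '[0, 0, 0, 0, 0, -1, 0, 0, 0, 0, 0, -1, 0, 0, 0, 0, 0, 0]'|grep -E 'rot'; python3 drive.py '[0, 0, 0, 0, 0, 0, 0, 0, 0, 0, 0, 0, 0, 0, 0, 0, 0, 0]' 23; python3 drive.py '[0, 0, -0.2, 0, 0, 0, 0, 0, -0.6, 0, 0, 0, 0, 0, -0.9, 0, 0, 0, 0, 0, -0.9, 0, 0, 0, -0.98, 0, 0, 0, 0, 0, -0.98, 0, 0, 0, 0, 0, -0.98, 0, 0, 0, 0, 0, -0.98, 0, 0, 0, 0, 0]'>/dev/null;python3 drive.py '[-0.98, 0, 0, 0, 0, 0, -0.98, 0, 0, 0, 0, 0, -0.98, 0, 0, 0, 0, 0, -0.98, 0, 0, 0, 0, 0, -0.98, 0, 0, 0, 0, 0, -0.98, 0, 0, 0, 0, 0, 0, 0, 0, 0, 0, 0, 0, 0, 0, 0, 0, 0]'; python3 - <<'E'
from h import *
z=lambda n,x0,y0,w,h,s:cv2.resize(env.grab_frame(n)[y0:y0+h,x0:x0+w],None,fx=s,fy=s,interpolation=cv2.INTER_CUBIC)
cv2.imwrite('pics/c6.png',np.hstack([z('top',190,182,90,75,6),z('side',262,150,60,56,6)[:450] if 0 else cv2.resize(z('side',258,150,64,56,4),(256,450))]))
E
```

```text
ee_rot: [180.0, -0.0, 77.8]
time_s: 32.5
ee_pos: [539.0, 208.3, 45.5]
ee_rot: [-180.0, -0.0, 77.9]
force: [-0.2, 0.2, 0.7]
gripper_width: 22.9
gripper_force: 0.0
time_s: 34.1
ee_pos: [436.6, -271.8, 175.9]
ee_rot: [180.0, -0.0, 77.8]
force: [-0.3, -0.1, 0.3]
gripper_width: 22.9
gripper_force: 0.0
```

View pics/c6.png

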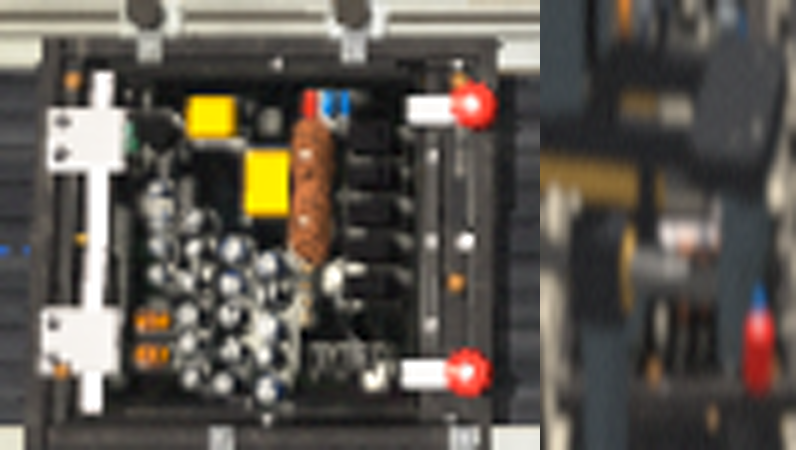

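The top view shows the board lying square under both clips, at crop (85,135) and (80,340). Both tongues, at (430,108) and (425,373), lie straight over the heel, and the arm is clear.

```bash
python3 -c "
from workcell import env
print(env.job_done())"
```

```text
the job is handed in; nothing more can be done
None
```

The board is in the frame, flat and square under both clips and behind the heel rail, both hold-downs are turned to their stops over the heat-sink edge, and the job was handed in at about 34 s of the 72 s allowed.

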